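Cradle and clamp a rock core at the fossil bench

ROBOT

A 6-joint arm with a two-finger parallel gripper is mounted at the origin on the work surface. World frame = base frame: x ahead of the robot, y to its left, z up, the work surface at z = 0. Lengths are in m, angles in rad, forces in N, time in s.
With the tool pointing down it reaches from about 0.4 to 0.825 m from the base axis. Payload 7 kg.
Tool frame: the origin (TCP) lies midway between the tips of the shut fingers; the grasp point (between the pads) lies 19 mm behind it; z points along the fingers, y is the line along which they close (so a half turn about z gives the same grasp; the last joint's range is limited). The gripper opens to 85 mm and grips with 20 to 120 N. Pads are 22 mm wide; open, the fingers measure 114 mm over their backs; the gripper's body (76 mm by 85 mm) begins 54 mm behind the grasp point. The pads swing forward as they close: fully open they stand 13 mm farther back than shut.
Start: joints at [1.627, 0.359, 0.012, 0, -1.224, -0.288], TCP at [0.155, 0.657, 0.231] pointing down, gripper open.
Joint ranges: [-3.07, 3.07], [-1.43, 2.12], [-1.02, 1.25], [-3.03, 1.67], [-3.05, -0], [-3.03, 3.03]. Speed limits (rad/s): [2.39, 2.39, 3.01, 3.14, 3.14, 3.14].

INTERFACE

Orientations are given as a 3x3 rotation matrix whose columns are the frame's x, y, z axes.
In Python, from rig import sensors, imaging, r, models gives the robot as it stands.
- The arm moves only by the shell command python3 -m pendant 'ROWS' [FORCE]. ROWS is JSON, a list of rows, each a list of 7 numbers: the closure in counts, from 0 (fully open) to 255 (shut), then the shift along the world's x, y, z in mm, then the turn, a rotation vector about the world's x, y, z in rad. A call has 1 to 20 rows; each row shifts and turns the commanded pose from where the row before left it; what a row does not reach is not made up. A row lasts 1/12 s, in which the tool goes at most 41.7 mm and 7.16 degrees, less where a joint would pass 70% of its speed; a pose out of reach is approached as far as the arm can. A call with a gripper value outside its range is refused whole. The fingers move at their own pace and stop on an object; FORCE is the grip in N (left out, the last holds). Time passes only in rows, so rows that do not move let the fingers close. It gives the time, the measured TCP pose, the force, the opening and the grip force at its end, in the units of the state.
- sensors.observe(): the state, without advancing time (a new reading comes with each control period).
- imaging.get_image(name): name is "side" or "top" or "wrist"; returns the picture (400x640x3 uint8, red, green, blue); there is no depth.
- imaging.calibration(name): a dict with "camera_matrix" (3x3 intrinsics, pixels), "world_from_camera" (4x4, takes a point from camera to world coordinates); the wrist camera has in their place "tool_from_camera" (4x4, takes a point from camera to tool coordinates, whose origin is the TCP and whose axes are the flange's). Camera axes: x right, y up, looking along -z (the intrinsics and any distortion apply to the point x, -y, -z); pixel columns grow to the right and rows downward; lengths in m; the calibration is good to about 2 mm. A picture is of the moment at which its call begins: read the wrist's pose just before it. calibration takes no time and is no camera call.
- r.finish_job(): hands the job in; it is judged then, once.
Trained networks look in the newest picture that a camera, given by its name, has taken for a name from the list of things; names that differ only in an ending like _2 or _b are one class to them, and where a whole thing is asked for, a point or a joint stands for the part that bears it (a point fixed in the world has none). Each returns a list of dicts, best first, with "conf" (0 to 1); they miss things now and then, are a little off and sometimes report something else, mostly with a low value. They report only what shows in the picture. A call takes as long as a camera call. They do not tell look-alikes from the thing itself.
- models.silhouettes(name, camera): "mask" (400x640 bool, what is visible of it) and "centre" ([column, row] in pixels, amid what is visible of it).
The state is a dict: "clock": time; "joints": joint angles; "joint_vel": joint speeds; "tau": joint torques, N m; "position": TCP position; "eef_rot": TCP orientation; "contact_force": force on the tool from outside, world axes, zero at the start; "wrist_torque": the same for the moment, N m; "gripper_width": finger opening in m; "grasp_force": force on a finger pad.
Only numpy, scipy, OpenCV 4.12 (cv2) and the standard library are available. Lean on these libraries where they do the work, as an engineer would, in place of code of your own. Each camera call takes 0.05 s, during which the arm holds its last target. There are 200 camera calls.

TASK

Roll the longer of the two rock cores off its landing into the vee groove of the wooden cradle, without lifting it, and let it settle there about midway along the groove. Then press the raised clamp arm down until its pad bears on the core, and let go. Leave the shorter core lying where it is.

Things in the scene. Friction and masses are not known exactly. Their poses are not given: they have to be found in the camera images.
- cradle: Fixed plywood jig. Origin at table height under the middle of its 90-degree aluminium vee groove, which runs along its x: x -75 to 75, y -21 to 21, bottom at z 25 mm. Either side (|y| 21 to 130) is a flat landing at z 46, with a stop strip to z 52 at the outer edge. Core centre z: 68 on a landing, 56 in the groove. Clamp post: x 90 to 120, |y| under 22, up to z 107; hinge at x 105, z 92 mm.
- clamp_arm: Steel bar 16 x 8 mm. Origin on its hinge (along cradle y), reaching 97 mm along its own -x. Rubber pad 20 mm wide under it, 83 mm from the hinge, face 14 mm below mid-bar. Starts raised 37 to 49 degrees, leaning over the groove; level (axes parallel to the cradle's) when the pad bears on a core in the groove, which stops it. A stiff pivot (0.15 N m friction) keeps it where it is left.
- long_core: The longer rock core: grey stone cylinder with pale veins, 110 mm long, 44 mm in diameter, about 0.43 kg, loose on one of the two landings, nearly parallel to the groove, its centre 55 to 75 mm from the groove's mid-line. Origin at its centre; its x is its long axis. It drops into the groove once its centre is past the groove's edge.
- short_core: The shorter rock core: same stone and 44 mm diameter but 60 mm long, lying on the other landing; it stays there. Origin at its centre; its x is its long axis.
Things that resemble listed ones, but are neither listed nor needed, are in the scene too. What is shaped like the long_core but blue or purple is not meant.

How it is judged:
On the way:
1. the long core lies at rest in the vee groove while the clamp arm is still raised (y of long_core in the frame of cradle between -0.006 and 0.006 m and x of long_core in the frame of cradle between -0.02 and 0.02 m and z of long_core in the frame of cradle below 0.061 m and angle between the x axis of long_core and the x axis of cradle, either way round below 0.17 rad and linear speed of long_core below 0.02 m/s and angle between clamp_arm's own z axis and vertical above 0.4 rad), for 0.3 s.
At the end, for the whole second after the job is handed in: Long core at rest down in the vee (centre within 6 mm of the groove's mid-line, below 61 mm high, within 20 mm of midway, parallel within 10 deg); clamp arm level within 5 deg, pad bearing on the core (over 0.3 N); short core within 20 mm of its start (y of long_core in the frame of cradle between -0.006 and 0.006 m and x of long_core in the frame of cradle between -0.02 and 0.02 m and z of long_core in the frame of cradle below 0.061 m and angle between the x axis of long_core and the x axis of cradle, either way round below 0.17 rad and linear speed of long_core below 0.02 m/s and angle between clamp_arm's own z axis and vertical below 0.09 rad and contact force between clamp_arm and long_core above 0.3 N and distance of short_core from where it was at the start of the episode below 0.02 m); the robot touches nothing.
It fails at once if the long core is lifted (its centre more than 24 mm above its height on the landing) (height (world z) of long_core above 0.092 m).
It fails at once if the short core is moved more than 20 mm (distance of short_core from where it was at the start of the episode above 0.02 m).
It also fails if it takes over 42 s, if anything falls off the work surface, if the arm or the gripper's body presses on something with over 40 N, if the wrist force passes 120 N, or if a joint passes its speed limit or range.

## Working session

There is one attempt and no reset: what is moved stays moved. The work goes in short steps, Python scripts to look and compute and a shell command to move; the robot and the scene stay as the last step left them, time stands still between calls to the robot, and variables do not carry over. Pictures are saved under pics/ and viewed, at most 10 in all, crops included, and the job is handed in when it is done.

```bash
mkdir -p pics; cat > h.py <<'E'
import numpy as np,cv2
from rig import sensors,imaging,r,models
def cal(n):
    c=imaging.calibration(n);K=np.array(c["camera_matrix"])
    if "world_from_camera" in c: T=np.array(c["world_from_camera"])
    else:
        s=sensors.observe();W=np.eye(4);W[:3,:3]=s["eef_rot"];W[:3,3]=s["position"];T=W@np.array(c["tool_from_camera"])
    return K,T
def back(n,uv,z):
    K,T=cal(n);uv=np.atleast_2d(uv).astype(float)
    d=np.c_[(uv[:,0]-K[0,2])/K[0,0],-(uv[:,1]-K[1,2])/K[1,1],-np.ones(len(uv))]@T[:3,:3].T
    return T[:3,3]+d*((z-T[2,3])/d[:,2])[:,None]
def proj(n,P):
    K,T=cal(n);p=(np.atleast_2d(P)-T[:3,3])@T[:3,:3]
    return np.c_[K[0,2]-K[0,0]*p[:,0]/p[:,2],K[1,2]+K[1,1]*p[:,1]/p[:,2]]
E
python3 - <<'E'
from h import *
im=[imaging.get_image(n) for n in("top","side")]
cv2.imwrite("pics/top.png",im[0][:,:,::-1]);cv2.imwrite("pics/side.png",im[1][:,:,::-1])
for c in("top","side"):
    print(c,{k:v for k,v in imaging.calibration(c).items() if 'matrix' not in k})
    for n in("cradle","clamp_arm","long_core","short_core"):
        for d in models.silhouettes(n,c)[:3]:
            m=d["mask"].astype(np.uint8);k=max(cv2.findContours(m,0,2)[0],key=cv2.contourArea)
            print(n,round(d["conf"],2),d["centre"],m.sum(),cv2.boxPoints(cv2.minAreaRect(k)).round().tolist() if m.any() else 0)
E
```

```text
top {'world_from_camera': array([[-0.00206515,  0.99806468, -0.06214999,  0.57122056],
       [-0.99976094, -0.00341349, -0.02159656, -0.08319967],
       [-0.02176692,  0.06209054,  0.99783314,  0.99412451],
       [ 0.        ,  0.        ,  0.        ,  1.        ]])}
cradle 0.56 [315.3, 228.3] 11059 [[238.0, 168.0], [389.0, 158.0], [396.0, 269.0], [245.0, 278.0]]
clamp_arm 0.66 [314.8, 225.2] 10684 [[238.0, 169.0], [388.0, 158.0], [396.0, 267.0], [246.0, 278.0]]
clamp_arm 0.62 [312.8, 193.1] 471 [[307.0, 170.0], [320.0, 170.0], [321.0, 214.0], [309.0, 214.0]]
long_core 0.8 [460.5, 259.8] 1520 [[430.0, 269.0], [432.0, 245.0], [497.0, 251.0], [495.0, 275.0]]
long_core 0.75 [353.2, 228.3] 1571 [[339.0, 196.0], [365.0, 194.0], [371.0, 257.0], [345.0, 259.0]]
long_core 0.7 [371.4, 131.8] 1419 [[354.0, 103.0], [377.0, 98.0], [390.0, 159.0], [367.0, 164.0]]
side {'world_from_camera': array([[-0.94840706,  0.23525381, -0.21255515,  0.47853261],
       [-0.31650576, -0.66304106,  0.67838091,  0.48017865],
       [ 0.0186589 ,  0.71065617,  0.70329201,  0.65661383],
       [ 0.        ,  0.        ,  0.        ,  1.        ]])}
clamp_arm 0.65 [330.3, 180.6] 310 [[307.0, 186.0], [342.0, 167.0], [348.0, 178.0], [313.0, 197.0]]
long_core 0.86 [248.0, 230.2] 1038 [[226.0, 213.0], [244.0, 202.0], [271.0, 247.0], [253.0, 258.0]]
long_core 0.8 [398.2, 153.2] 619 [[385.0, 169.0], [399.0, 133.0], [415.0, 140.0], [401.0, 176.0]]
long_core 0.75 [362.1, 185.2] 921 [[332.0, 192.0], [336.0, 172.0], [386.0, 180.0], [383.0, 200.0]]
```

View pics/top.png

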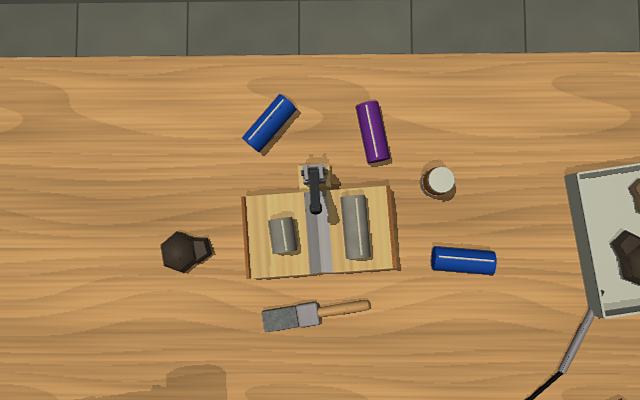

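View pics/side.png

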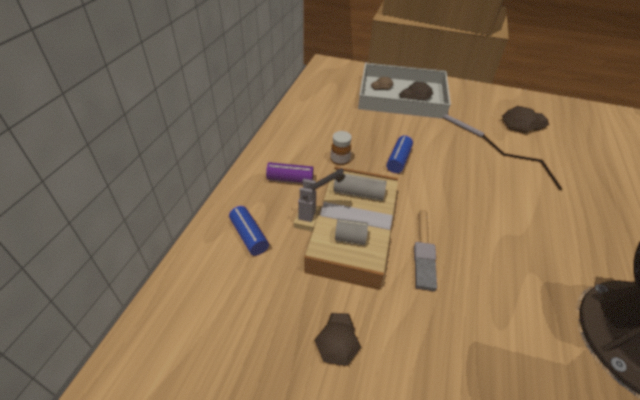

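The top view shows the cradle near (320,232), with its groove along image rows and the clamp post at the far end (315,172). The grey cores are at (355,228) and (284,236). The side view agrees.

Long-core candidates:
- Grey core at (355,228): grey with a pale vein, on the landing, and longer than the other grey core. It fits the description.
- Blue cylinders at (270,123) and (463,260), and a purple one at (373,132): wrong colour, so not meant.

Next I'll measure the positions and confirm in a crop.

```bash
python3 - <<'E'
from h import *
im=cv2.imread("pics/top.png")
cv2.imwrite("pics/crop.png",cv2.resize(im[150:290,225:415],None,fx=4,fy=4,interpolation=cv2.INTER_CUBIC))
imaging.get_image("top")
for n in("long_core","short_core"):
  for d in models.silhouettes(n,"top"):
    m=d["mask"].astype(np.uint8);c=d["centre"]
    if not(250<c[0]<380 and 190<c[1]<270): continue
    k=max(cv2.findContours(m,0,2)[0],key=cv2.contourArea);b=cv2.boxPoints(cv2.minAreaRect(k))
    w=back("top",b,.068);print(n,round(d["conf"],2),w.mean(0).round(4),[np.linalg.norm(w[i]-w[i-1]).round(4) for i in(1,2)],w.round(3)[:,:2].tolist())
E
```

```text
long_core 0.56 [ 0.569  -0.1377  0.068 ] [np.float64(0.0441), np.float64(0.1124)] [[0.623, -0.111], [0.627, -0.155], [0.515, -0.164], [0.511, -0.121]]
short_core 0.97 [ 0.5538 -0.0074  0.068 ] [np.float64(0.0449), np.float64(0.0613)] [[0.58, 0.02], [0.588, -0.024], [0.527, -0.035], [0.52, 0.01]]
```

View pics/crop.png

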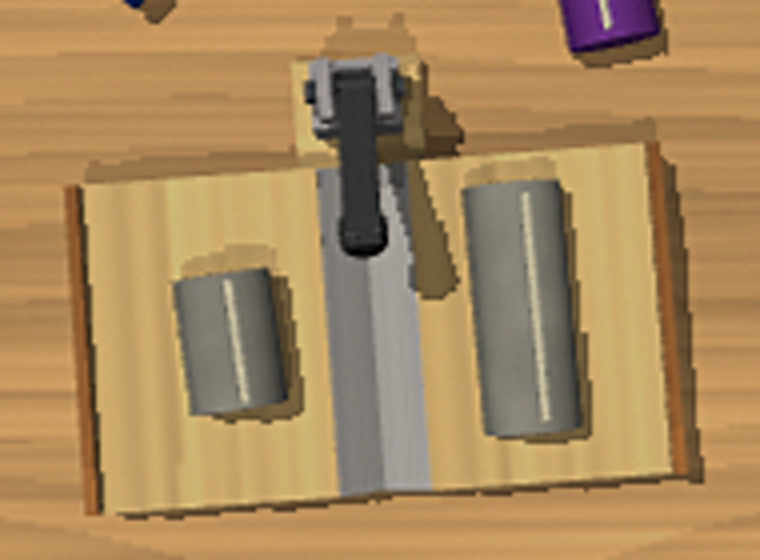

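The crop confirms it: the grey core at crop (522,308) is about 112 mm long, against 61 mm for the other at (232,340). Now the cradle frame from its corners.

```bash
python3 - <<'E'
from h import *
f=lambda p,z: back("top",np.array(p)/4+[225,150]-.4,z)[:,:2]
s=f([[67,186],[90,514],[655,142],[688,473]],.052)
g=f([[318,170],[341,494],[430,488]],.046); v=f([[383,492]],.025)
print(s.round(4).tolist(),"strip mean",s.mean(0)); print("len",np.linalg.norm(s[0]-s[1]),np.linalg.norm(s[2]-s[3]),"wid",np.linalg.norm(s[0]-s[2]),np.linalg.norm(s[1]-s[3]))
print("g",g.round(4).tolist(),"w",np.linalg.norm(g[1]-g[2]),"len",np.linalg.norm(g[0]-g[1]),"v",v)
ux=(s[0]-s[1])+(s[2]-s[3]);uy=(s[0]-s[2])+(s[1]-s[3])
print("yaw",np.arctan2(ux[1],ux[0]),np.arctan2(-uy[0],uy[1]),np.arctan2(*(g[0]-g[1])[::-1]))
a=np.arctan2(-uy[0],uy[1]);R=np.array([[np.cos(a),-np.sin(a)],[np.sin(a),np.cos(a)]]);c=s.mean(0)
for n,p in dict(long=[.569,-.1377],short=[.5538,-.0074],v=v[0],gl=g[1],gr=g[2]).items(): print(n,((np.array(p)-c)@R).round(4))
w=lambda p:(c+R@np.array(p)).round(4)
print("R",R[0],"pre",w([-.005,-.106]),"push end",w([-.005,-.05]),"pad",w([.022,0]),"tip",w([.034,0]))
st=sensors.observe();print(np.round(st["eef_rot"],3).tolist(),st["position"],st["gripper_width"])
E
```

```text
[[0.6241, 0.0674], [0.4758, 0.056], [0.6432, -0.2], [0.4941, -0.2131]] strip mean [ 0.55929575 -0.07242781]
len 0.14869819819293867 0.14965638038161963 wid 0.26811138311175 0.26979577873500926
g [[0.6314, -0.0468], [0.4842, -0.0571], [0.4869, -0.0974]] w 0.04041139048363047 len 0.14751711236596535 v [[ 0.483201   -0.07598933]]
yaw 0.08219886197986484 0.06959392589160181 0.069727758618366
long [ 0.0051 -0.0658]
short [-0.001   0.0653]
v [-0.0762  0.0017]
gl [-0.0738  0.0205]
gr [-0.074  -0.0199]
R [ 0.99757932 -0.06953776] pre [ 0.5617 -0.1785] push end [ 0.5578 -0.1227] pad [ 0.5812 -0.0709] tip [ 0.5932 -0.0701]
[[0.973, -0.23, -0.0], [-0.23, -0.973, 0.0], [-0.0, -0.0, -1.0]] [0.15505075 0.65693166 0.23131338] 0.08575413929530631
```

The core is 66 mm from the mid-line, nearly parallel and 5 mm off midway, all as expected. I'll approach with the fingers' line along the groove, outside the core.

```bash
python3 -m pendant '[[75,24.5,-29.7,0,0,0,-0.115],[75,24.5,-29.7,0,0,0,-0.115],[75,24.5,-29.7,0,0,0,-0.115],[75,24.5,-29.7,0,0,0,-0.115],[75,24.5,-29.7,0,0,0,-0.115],[75,24.5,-29.7,0,0,0,-0.115],[75,24.5,-29.7,0,0,0,-0.115],[75,24.5,-29.7,0,0,0,-0.115],[75,24.5,-29.7,0,0,0,-0.115],[75,24.5,-29.7,0,0,0,-0.115],[75,24.5,-29.7,0,0,0,-0.115],[75,24.5,-29.7,0,0,0,0]]' 30; python3 -m pendant '[[75,8.6,-36.8,0,0,0,0],[75,8.6,-36.8,0,0,0,0],[75,8.6,-36.8,0,0,0,0],[75,8.6,-36.8,0,0,0,0],[75,8.6,-36.8,0,0,0,0],[75,8.6,-36.8,0,0,0,0],[75,8.6,-36.8,0,0,0,0],[75,8.6,-36.8,0,0,0,0],[75,8.6,-36.8,0,0,0,0],[75,8.6,-36.8,0,0,0,0],[75,8.6,-36.8,0,0,0,0],[75,8.6,-36.8,0,0,0,0],[75,8.6,-36.8,0,0,0,0],[75,0,0,0,0,0,0],[75,0,0,0,0,0,0]]'
```

```text
clock: 1.65
position: [0.45, 0.2989, 0.2318]
eef_rot: [[0.067, -0.998, 0.001], [-0.998, -0.067, 0.001], [-0.001, -0.001, -1.0]]
contact_force: [0.5, -0.0, -0.9]
gripper_width: 0.0602
grasp_force: 0.0
clock: 2.9
position: [0.5607, -0.1799, 0.2307]
eef_rot: [[0.07, -0.998, -0.001], [-0.998, -0.07, 0.0], [-0.0, 0.001, -1.0]]
contact_force: [-0.2, 0.1, -0.8]
gripper_width: 0.0602
grasp_force: 0.0
```

```bash
python3 -m pendant '[[75,0,1,-30,0,0,0],[75,0,0,-40,0,0,0],[75,0,0,-40,0,0,0],[75,0,0,-25,0,0,0],[75,0,0,-12,0,0,0],[75,0,0,-12,0,0,0],[75,0,0,-12,0,0,0],[75,0,0,-6,0,0,0],[75,0,0,0,0,0,0],[75,0,0,0,0,0,0]]'; python3 - <<'E'
from h import *
cv2.imwrite("pics/top2.png",cv2.resize(imaging.get_image("top")[150:290,225:415,::-1],None,fx=4,fy=4,interpolation=cv2.INTER_CUBIC))
E
```

```text
clock: 3.73
position: [0.561, -0.1763, 0.0546]
eef_rot: [[0.075, -0.997, 0.0], [-0.997, -0.075, -0.0], [0.0, 0.0, -1.0]]
contact_force: [0.2, 0.1, 1.0]
gripper_width: 0.0603
grasp_force: 0.0
```

View pics/top2.png

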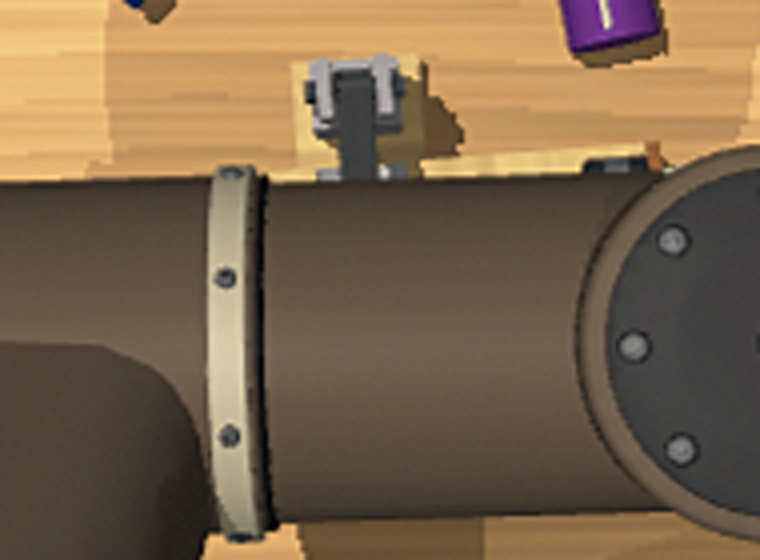

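The top view is blocked: the arm's link now lies over the cradle (crop columns 0–760, rows 170–520). I'll check its clearance over the clamp in the side view.

```bash
python3 - <<'E'
from h import *
a=imaging.get_image("side")[100:300,220:460,::-1];b=imaging.get_image("wrist")[:,:,::-1]
a=cv2.resize(a,(480,400),interpolation=cv2.INTER_CUBIC);b=cv2.resize(b,(320,200))
o=np.zeros((600,480,3),np.uint8);o[:400]=a;o[400:,:320]=b
cv2.imwrite("pics/s2.png",o)
E
```

```text
(no output)
```

View pics/s2.png

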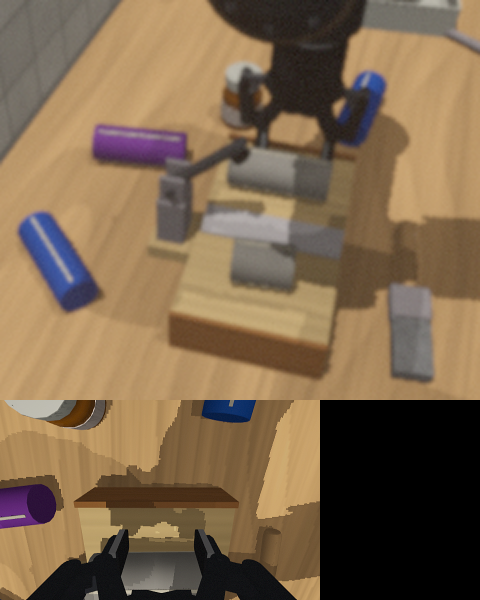

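The link clears the clamp well. In the lower wrist inset the fingers stand behind the core, between it and the stop strip. Now a slow push towards the groove.

```bash
python3 -m pendant '[[75,-0.2,2,0,0,0,0],[75,-0.2,3,0,0,0,0],[75,-0.2,3,0,0,0,0],[75,-0.2,3,0,0,0,0],[75,-0.2,3,0,0,0,0],[75,-0.2,3,0,0,0,0],[75,-0.2,3,0,0,0,0],[75,-0.2,3,0,0,0,0],[75,-0.2,3,0,0,0,0],[75,-0.2,3,0,0,0,0],[75,-0.2,3,0,0,0,0],[75,-0.2,3,0,0,0,0]]';python3 - <<'E'
from h import *
imaging.get_image("side")
for d in models.silhouettes("long_core","side"): 
    c=d["centre"]
    if 300<c[0]<390: print(d["conf"],c,back("side",c,.085).round(3), d["mask"].sum())
E
```

```text
clock: 4.88
position: [0.5585, -0.1416, 0.0543]
eef_rot: [[0.074, -0.997, 0.0], [-0.997, -0.074, -0.0], [0.0, 0.0, -1.0]]
contact_force: [0.4, -0.9, 0.9]
gripper_width: 0.06
grasp_force: 0.1
0.91 [356.1, 197.6] [[ 0.566 -0.085  0.085]] 1097
```

```bash
python3 -m pendant '[[75,0,0,0,0,0,0],[75,0,0,0,0,0,0],[75,0,0,0,0,0,0]]';python3 - <<'E'
from h import *
a=imaging.get_image("side")
for d in models.silhouettes("long_core","side"): 
    c=d["centre"]
    if 300<c[0]<390: print(d["conf"],c, d["mask"].sum())
cv2.imwrite("pics/s3.png",cv2.resize(a[130:260,270:430,::-1],None,fx=4,fy=4,interpolation=cv2.INTER_CUBIC))
print(((proj("side",[[.5641,-.0724,.056],[.566,-.1,.068]])),))
E
```

```text
clock: 5.23
position: [0.5585, -0.142, 0.0543]
eef_rot: [[0.074, -0.997, -0.0], [-0.997, -0.074, -0.0], [0.0, 0.0, -1.0]]
contact_force: [-0.5, 0.4, -0.2]
gripper_width: 0.0601
grasp_force: 0.0
0.85 [359.3, 196.0] 1054
(array([[354.04588621, 211.65337382],
       [356.92691703, 198.46952067]]),)
```

View pics/s3.png

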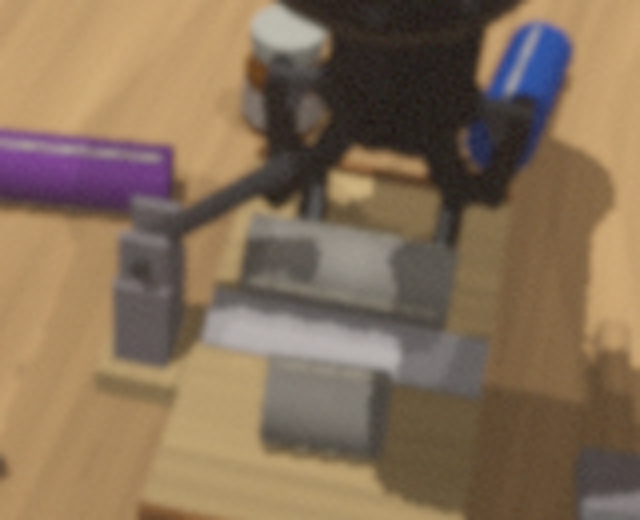

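The core lies on the landing at the groove's edge (crop (345,270)), parallel and at rest. I'll push it gently over the edge.

```bash
python3 -m pendant '[[75,-0.2,3,0,0,0,0],[75,-0.1,2,0,0,0,0],[75,-0.1,2,0,0,0,0],[75,-0.1,2,0,0,0,0],[75,-0.1,2,0,0,0,0],[75,-0.1,2,0,0,0,0],[75,-0.1,2,0,0,0,0],[75,0,0,0,0,0,0],[75,0,0,0,0,0,0],[75,0,0,0,0,0,0],[75,0,0,0,0,0,0],[75,0,0,0,0,0,0]]';python3 - <<'E'
from h import *
a=imaging.get_image("side")
for d in models.silhouettes("long_core","side"): 
    c=d["centre"]
    if 300<c[0]<390: print(d["conf"],c, d["mask"].sum())
E
```

```text
clock: 6.33
position: [0.5577, -0.127, 0.0543]
eef_rot: [[0.074, -0.997, -0.0], [-0.997, -0.074, 0.0], [-0.0, 0.0, -1.0]]
contact_force: [-0.3, 0.6, -0.7]
gripper_width: 0.0601
grasp_force: 0.0
0.81 [352.8, 208.7] 1144
```

It dropped into the groove. I'll back out, raise the tool, shut the fingers and measure from above.

```bash
python3 -m pendant '[[75,1,-10,0,0,0,0],[75,1,-15,10,0,0,0],[75,0,-10,35,0,0,0],[160,0,-30,40,0,0,0],[255,0,-40,40,0,0,0],[255,0,-40,40,0,0,0],[255,0,-40,25,0,0,0],[255,0,-40,0,0,0,0],[255,0,-30,0,0,0,0],[255,0,0,0,0,0,0],[255,0,0,0,0,0,0]]';python3 - <<'E'
from h import *
im=imaging.get_image("top")
c=np.array([.5593,-.0724]);a=.073;R=np.array([[np.cos(a),-np.sin(a)],[np.sin(a),np.cos(a)]])
for n,z in(("long_core",.056),("short_core",.068),("clamp_arm",.13)):
  for d in models.silhouettes(n,"top"):
    m=d["mask"].astype(np.uint8);q=d["centre"]
    if not(250<q[0]<380 and 160<q[1]<270): continue
    k=max(cv2.findContours(m,0,2)[0],key=cv2.contourArea);b=cv2.boxPoints(cv2.minAreaRect(k))
    w=back("top",b,z)[:,:2];print(n,round(d["conf"],2),w.mean(0).round(4),((w.mean(0)-c)@R).round(4),((w-c)@R).round(3).tolist())
cv2.imwrite("pics/top3.png",cv2.resize(im[150:290,225:415,::-1],None,fx=4,fy=4,interpolation=cv2.INTER_CUBIC))
E
```

```text
clock: 7.35
position: [0.5587, -0.3533, 0.2129]
eef_rot: [[0.071, -0.997, -0.001], [-0.997, -0.071, 0.0], [-0.0, 0.001, -1.0]]
contact_force: [-0.3, 1.0, -0.5]
gripper_width: -0.0
grasp_force: 0.0
short_core 0.78 [ 0.5539 -0.0074] [-0.0006  0.0652] [[0.031, 0.09], [0.032, 0.043], [-0.032, 0.04], [-0.034, 0.088]]
clamp_arm 0.63 [ 0.6296 -0.068 ] [ 0.0704 -0.0007] [[0.109, 0.007], [0.109, -0.012], [0.031, -0.009], [0.032, 0.01]]
```

View pics/top3.png

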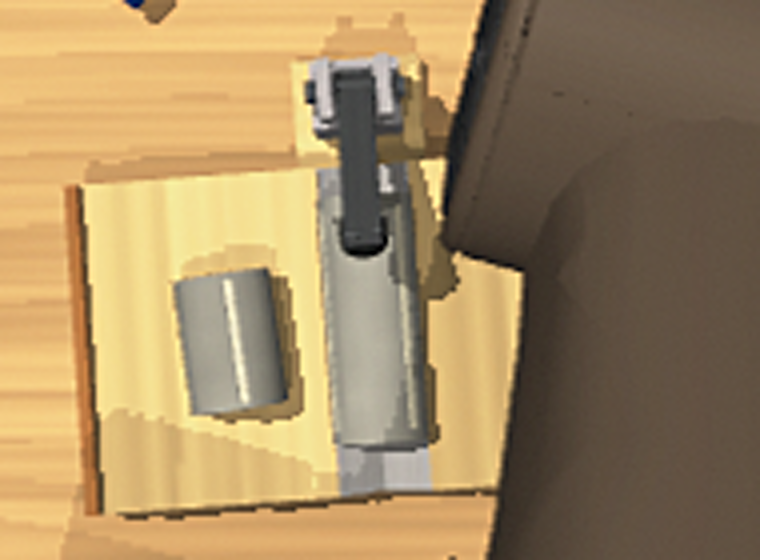

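The core lies in the groove, parallel and about 19 mm from the near end (crop (375,325)), so it is midway. The short core hasn't moved and the clamp is raised with its tip at crop (364,245). Next, move over the clamp arm and press.

```bash
python3 -m pendant '[[255,5.6,35.5,0,0,0,0],[255,5.6,35.5,0,0,0,0],[255,5.6,35.5,0,0,0,0],[255,5.6,35.5,0,0,0,0],[255,5.6,35.5,0,0,0,0],[255,5.6,35.5,0,0,0,0],[255,5.6,35.5,0,0,0,0],[255,5.6,35.5,0,0,0,0],[255,0,0,0,0,0,0],[255,0,0,-10,0,0,0],[255,0,0,-10,0,0,0],[255,0,0,-10,0,0,0],[255,0,0,0,0,0,0]]'; python3 -m pendant '[[255,0,0,-4,0,0,0],[255,0,0,-4,0,0,0],[255,0,0,-4,0,0,0],[255,0,0,-4,0,0,0],[255,0,0,-4,0,0,0],[255,0,0,-4,0,0,0],[255,0,0,0,0,0,0]]'
```

```text
clock: 8.63
position: [0.6025, -0.0679, 0.1804]
eef_rot: [[0.073, -0.997, -0.005], [-0.997, -0.073, -0.0], [-0.0, 0.005, -1.0]]
contact_force: [-0.3, 0.6, -1.1]
gripper_width: -0.0001
grasp_force: 0.0
clock: 9.22
position: [0.6043, -0.0672, 0.1589]
eef_rot: [[0.074, -0.997, -0.001], [-0.997, -0.074, -0.0], [0.0, 0.001, -1.0]]
contact_force: [0.8, 0.3, 0.1]
gripper_width: 0.0
grasp_force: 0.1
```

```bash
python3 -m pendant '[[255,0,-2,-3,0,0,0],[255,0,0,-4,0,0,0],[255,-1,0,-4,0,0,0],[255,-1,0,-4,0,0,0],[255,-2,0,-4,0,0,0],[255,-2,0,-4,0,0,0],[255,-2,0,-4,0,0,0],[255,-2,0,-4,0,0,0]]';  python3 -m pendant '[[255,-2,0,-4,0,0,0],[255,-2,0,-4,0,0,0],[255,-1,0,-4,0,0,0],[255,-1,0,-4,0,0,0],[255,-1,0,-4,0,0,0],[255,0,0,0,0,0,0]]'
```

```text
clock: 9.88
position: [0.5941, -0.0692, 0.1282]
eef_rot: [[0.074, -0.997, -0.0], [-0.997, -0.074, -0.0], [0.0, 0.0, -1.0]]
contact_force: [-0.1, -0.6, 1.5]
gripper_width: -0.0002
grasp_force: 0.6
clock: 10.38
position: [0.5868, -0.0691, 0.1076]
eef_rot: [[0.074, -0.997, -0.001], [-0.997, -0.074, 0.0], [-0.0, 0.001, -1.0]]
contact_force: [-0.8, 0.1, 0.0]
gripper_width: 0.0002
grasp_force: 0.0
```

```bash
python3 -m pendant '[[255,0,0,-3,0,0,0],[255,0,0,-2,0,0,0],[255,0,0,-2,0,0,0],[255,0,0,-1,0,0,0],[255,0,0,0,0,0,0]]';  python3 -m pendant '[[255,0,0,-1,0,0,0],[255,0,0,-1,0,0,0],[255,0,0,0,0,0,0]]'
```

```text
clock: 10.8
position: [0.5874, -0.0691, 0.1003]
eef_rot: [[0.074, -0.997, -0.0], [-0.997, -0.074, 0.0], [-0.0, 0.0, -1.0]]
contact_force: [-0.5, 0.6, -0.2]
gripper_width: 0.0002
grasp_force: 0.0
clock: 11.05
position: [0.5875, -0.0691, 0.0986]
eef_rot: [[0.074, -0.997, 0.0], [-0.997, -0.074, 0.0], [-0.0, -0.0, -1.0]]
contact_force: [0.2, -0.3, 0.2]
gripper_width: -0.0003
grasp_force: 0.0
```

```bash
python3 - <<'E'
from h import *
a=imaging.get_image("side")
cv2.imwrite("pics/s4.png",cv2.resize(a[130:260,270:430,::-1],None,fx=4,fy=4,interpolation=cv2.INTER_CUBIC))
E
```

```text
(no output)
```

View pics/s4.png

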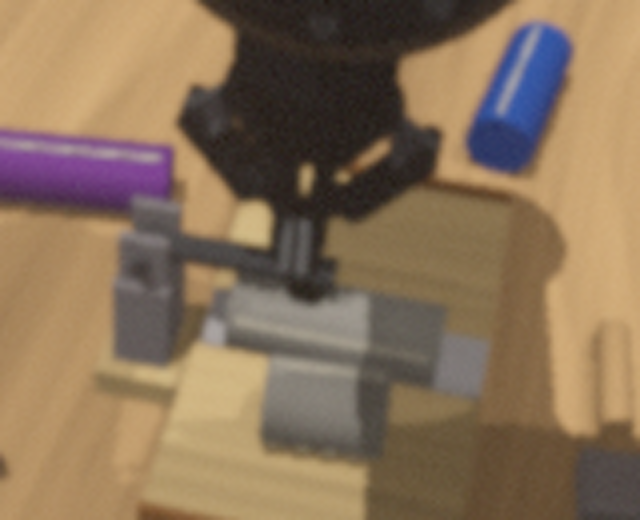

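The arm is nearly level under the fingertips, with its pad just over the core (crop (308,288)). I'll press on in small steps until the force rises.

```bash
for i in 1 ; do python3 -m pendant '[[255,0,0,-1,0,0,0],[255,0,0,-0.5,0,0,0],[255,0,0,0,0,0,0]]'; done; python3 -m pendant '[[255,0,0,-1,0,0,0],[255,0,0,0,0,0,0]]'
```

```text
clock: 11.35
position: [0.5875, -0.0691, 0.0971]
eef_rot: [[0.074, -0.997, 0.0], [-0.997, -0.074, 0.0], [-0.0, -0.0, -1.0]]
contact_force: [1.3, 0.9, 0.7]
gripper_width: 0.0002
grasp_force: 0.1
clock: 11.52
position: [0.5875, -0.0692, 0.0962]
eef_rot: [[0.074, -0.997, 0.0], [-0.997, -0.074, -0.0], [0.0, -0.0, -1.0]]
contact_force: [0.3, -0.9, 1.2]
gripper_width: 0.0001
grasp_force: 0.5
```

```bash
python3 -m pendant '[[255,0,0,-0.5,0,0,0],[255,0,0,0,0,0,0]]'; python3 -m pendant '[[255,0,0,-0.5,0,0,0],[255,0,0,0,0,0,0]]'; python3 -m pendant '[[255,0,0,-0.5,0,0,0],[255,0,0,0,0,0,0]]'
```

```text
clock: 11.68
position: [0.5875, -0.0691, 0.0961]
eef_rot: [[0.074, -0.997, 0.0], [-0.997, -0.074, -0.0], [0.0, -0.0, -1.0]]
contact_force: [-2.3, 0.8, 5.3]
gripper_width: -0.0001
grasp_force: 2.6
clock: 11.85
position: [0.5876, -0.0692, 0.0961]
eef_rot: [[0.074, -0.997, 0.001], [-0.997, -0.074, -0.0], [0.0, -0.001, -1.0]]
contact_force: [-2.8, 0.6, 8.9]
gripper_width: 0.0001
grasp_force: 4.4
clock: 12.02
position: [0.5876, -0.0692, 0.096]
eef_rot: [[0.074, -0.997, 0.001], [-0.997, -0.074, -0.0], [0.0, -0.001, -1.0]]
contact_force: [-5.3, 1.5, 12.4]
gripper_width: -0.0002
grasp_force: 6.2
```

The arm is stopped hard at z 0.096, which is level. I'll press a little more, then lift away.

```bash
python3 -m pendant '[[255,0,0,-0.7,0,0,0],[255,0,0,-0.7,0,0,0],[255,0,0,0,0,0,0],[255,0,0,0,0,0,0]]'; python3 -m pendant '[[255,0,0,2,0,0,0],[255,0,0,4,0,0,0],[255,0,0,20,0,0,0],[255,0,0,35,0,0,0],[255,0,0,40,0,0,0],[255,0,-40,10,0,0,0],[255,0,-40,0,0,0,0],[255,0,-40,0,0,0,0],[255,0,-40,0,0,0,0],[255,0,-40,0,0,0,0],[255,0,-40,0,0,0,0],[255,0,-40,0,0,0,0],[255,0,0,0,0,0,0],[255,0,0,0,0,0,0]]'; python3 - <<'E'
from h import *
a=imaging.get_image("side");b=imaging.get_image("top")
for d in models.silhouettes("short_core","top")[:2]: print(d["conf"],d["centre"])
f=lambda i:cv2.resize(i,None,fx=2.5,fy=2.5,interpolation=cv2.INTER_CUBIC)
cv2.imwrite("pics/end.png",np.hstack([f(a[140:260,270:420,::-1]),f(b[160:280,240:390,::-1])]))
E
```

```text
clock: 12.35
position: [0.5877, -0.0692, 0.0959]
eef_rot: [[0.075, -0.997, 0.001], [-0.997, -0.075, -0.0], [0.0, -0.001, -1.0]]
contact_force: [-8.8, 3.0, 23.2]
gripper_width: 0.0002
grasp_force: 11.2
clock: 13.52
position: [0.5866, -0.3515, 0.203]
eef_rot: [[0.07, -0.998, -0.002], [-0.998, -0.07, 0.0], [-0.001, 0.001, -1.0]]
contact_force: [-0.2, 1.0, 0.0]
gripper_width: -0.0002
grasp_force: 0.0
0.77 [282.2, 237.1]
```

View pics/end.png

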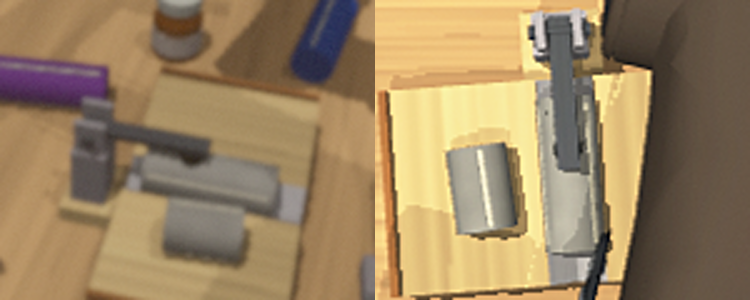

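The clamp arm is level with its pad on the core, and the core is in the groove, midway. The short core hasn't moved and the robot is clear, so I'm handing in.

```bash
python3 -c "
from rig import r
print(r.finish_job())"
```

```text
the job is handed in; nothing more can be done
None
```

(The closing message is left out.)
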